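Draw the hidden bolt of the stock box with a pull hook

TASK

Open the grey stock box: take the pull hook by its handle, reach it into the slot in the front of the box and gently draw the bolt inside towards you, so that the sprung lid pops up. Two like pins hang in the slot, one on the left and one on the right; only one of them belongs to the bolt and the other is fixed, so feel which one gives and never drag hard on one that does not. Then lay the hook flat on the bench again with the lid open, and leave the other things where they are.

Things in the scene. Friction and masses are not known exactly. Their poses are not given: they have to be found in the camera images.
- stock_box: Fixed grey sheet-steel box, 140 deep (its x) x 190 wide (its y) x 121 mm high with its lid. Origin: centre of its underside, on the bench; its x points away from the robot into the box, its y to the left, z up. The front face is at x = -70 mm. Bolt and fixed stub stand hidden inside its slot.
- slot_mouth (a point): Centre of the mouth of the level slot in the box's front face, 52 mm above the bench; axes as the box. The slot is 112 mm wide, 36 mm high (34 to 70 mm above the bench) and 105 mm deep, straight-sided, too low for a gripper, and empty but for two upright round steel pins 8 mm thick, hanging from its roof to 3 mm above its floor: nothing passes under them.
- left_place (a point): Nominal place of the left pin (box y = +20 mm, 69 mm behind the mouth, at mid-height); the pin itself stands within 3 mm of this sideways and 13 mm in depth. It is either the bolt's knob or the fixed stub: which one differs each time and cannot be seen.
- right_place (a point): The same for the right pin (box y = -20 mm). The bolt's knob slides straight towards the slot's mouth by up to 40 mm against about 4 N of friction, stays where it is left, and frees the lid after 10 to 35 mm; the stub does not move at all.
- lid (a joint): Lid on top of the box, hinged along its far edge: 0 shut (held by the bolt), about 0.8 rad when it has sprung open by itself.
- hook: The pull hook (loose, 0.14 kg), origin on its underside below the middle of the handle; its x runs along the shank to the hooked end, its y the way the toe points, z up as it lies. Lies flat on the bench on its square handle.
- hook_handle (a point): Centre of the hook's handle: dark wood, square, 14 mm wide and high, 80 mm long along its x, 7 mm above the bench as it lies; axes as the hook. A brass ferrule follows, then a straight round steel shank 6 mm thick on the same line, whose end is 170 mm ahead of this point (to the toe's axis). The balance point is about 20 mm ahead.
- hook_toe (a point): Centre of the rounded end of the hook's toe: the shank's end is bent square to the left (the hook's +y) into a toe 6 mm thick; this point lies 170 mm ahead of the handle's centre and 13 mm to the left, and the toe ends 3 mm beyond it. All in one plane, level as it lies.
- pliers: Small pliers with red handles, 51 x 134 x 11 mm, lying on the bench; bystander.
- flux_pot: Small white screw jar, 48 mm across, 29 mm high; bystander.
- tin: Round cream tin, 56 mm across, 28 mm high; bystander.
- tweezers: Light steel tweezers, 19 x 163 x 9 mm, lying on the bench; bystander.
- bottle: Amber dropper bottle with black top, 30 mm across, 93 mm high; bystander.
- cutter: Brown-handled graver, 8 x 142 x 8 mm, lying on the bench; bystander.

How it is judged:
On the way:
1. the lid has sprung open while the hook is still off the bench (value of joint lid above 0.4 rad and height (world z) of hook_handle above 0.025 m), for 0.2 s.
At the end, for the whole second after the job is handed in: The lid stands open by more than 0.4 rad and the hook lies flat and at rest on the bench as it lay before (handle's centre under 12 mm above the bench, within 0.2 rad of level) (value of joint lid above 0.4 rad and height (world z) of hook_handle below 0.012 m and angle between hook's own z axis and vertical below 0.2 rad and linear speed of hook below 0.02 m/s); the robot touches nothing.
It fails at once if the hook drags or pushes on the fixed stub with more than 40 N (contact force between hook and stub_frame above 40 N).
It fails at once if the hook presses on the box with more than 40 N (contact force between hook and stock_box above 40 N).
It fails at once if a bystander (pliers, white jar, tin, tweezers, bottle or graver) is moved more than 20 mm (distance of any of pliers, flux_pot, tin, tweezers, bottle, cutter from where it was at the start of the episode above 0.02 m).
It also fails if it takes over 61 s, if anything falls off the work surface, if the arm or the gripper's body presses on something with over 40 N, if the wrist force passes 120 N, or if a joint passes its speed limit or range.

ROBOT

A 6-joint arm with a two-finger parallel gripper is mounted at the origin on a cart in front of the work surface, level with it; the furniture and walls round the work are solid. World frame = base frame: x ahead of the robot, y to its left, z up, the work surface at z = 0. Lengths are in m, angles in rad, forces in N, time in s.
With the tool pointing down it reaches from about 0.25 to 0.775 m from the base axis. Payload 8.9 kg.
Tool frame: the origin (TCP) lies on the centre line of the jaws, within the pads' length; the fingertips stand 14 mm ahead of it and the grasp point (between the pads) lies 5 mm behind it (arm.tips_ahead is the distance from the TCP to the fingertips, in m); z points along the fingers, y is the line along which they close (so a half turn about z gives the same grasp; the last joint's range is limited). The gripper opens to 85 mm and grips with 20 to 120 N. Pads are 22 mm wide; open, the fingers measure 114 mm over their backs; the gripper's body (76 mm by 85 mm) begins 54 mm behind the grasp point. The pads swing forward as they close: fully open they stand 13 mm farther back than shut.
Start: joints at [-1.381, 0.291, -0.153, 1.127, 0, 1.431], TCP at [0.17, -0.497, 0.245] pointing down, gripper open.
Joint ranges: [-2.52, 2.52], [-0.91, 1.74], [-1.3, 1.37], [-1.96, 2.02], [-1.52, 1.47], [-3.14, 3.14]. Speed limits (rad/s): [2.22, 2.22, 2.79, 3.14, 3.14, 3.14].

INTERFACE

Orientations are given as [roll, pitch, yaw] about the fixed x, y, z axes, in that order (R = Rz(yaw) Ry(pitch) Rx(roll)).
In Python, from bench import sense, imaging, ticket, arm gives the robot as it stands.
- The arm moves only by the tool step_arm, never from a script. Its argument "rows" is a list of rows, each a list of 3 entries, a list of its own where there are three numbers: the finger opening in m, from 0 to 0.0854, then the shift along the tool's x, y, z in m, then the turn about the tool's z in rad. In form: [[gripper, [x, y, z], spin], ...]. A call has exactly 5 rows; each row shifts and turns the commanded pose from where the row before left it, along the tool's axes as they then stand; what a row does not reach is not made up. A row lasts 1/10 s, in which the tool goes at most 50 mm and 8.59 degrees, less where a joint would pass 70% of its speed; a pose out of reach is approached as far as the arm can. A call with a gripper value outside its range is refused whole. The fingers move at their own pace and stop on an object; the grip force is fixed at half the most. Time passes only in rows, so rows that do not move let the fingers close, or fill a call up. It gives the time, the measured TCP pose, the force, the opening and the grip force at its end, in the units of the state.
- sense(): the state, without advancing time (a new reading comes with each control period).
- imaging.capture(name): name is "scene" or "top" or "wrist"; returns a dict with "img" (384x512x3 uint8, blue, green, red), "camera_matrix" (3x3 intrinsics, pixels), "rvec" (rotation vector, rad) and "tvec" (3), from world to camera coordinates, as OpenCV has them; the wrist camera has in their place "T_tool_cam" (4x4, takes a point from camera to tool coordinates, whose origin is the TCP and whose axes are the flange's). Camera axes: x right, y down, z forward; pixel columns grow to the right and rows downward; lengths in m; the calibration is good to about 2 mm. A picture is of the moment at which its call begins: read the wrist's pose just before it. There is no depth.
- ticket.finish_job(): hands the job in; it is judged then, once.
The state is a dict: "t": time; "q": joint angles; "dq": joint speeds; "tau": joint torques, N m; "ee_pos": TCP position; "eef_rot": TCP orientation; "wrist_force": force on the tool from outside, world axes, zero at the start; "wrist_torque": the same for the moment, N m; "finger_gap": finger opening in m; "gripper_force": force on a finger pad.
Only numpy, scipy, OpenCV 4.12 (cv2) and the standard library are available. Lean on these libraries where they do the work, as an engineer would, in place of code of your own. Each camera call takes 0.05 s, during which the arm holds its last target. There are 200 camera calls.

## Working session

There is one attempt and no reset: what is moved stays moved. The work goes in short steps, Python scripts to look and compute and a tool call to move; the robot and the scene stay as the last step left them, time stands still between calls to the robot, and variables do not carry over. Pictures are saved under pics/ and viewed, at most 10 in all, crops included, and the job is handed in when it is done.

Besides the shell and the picture viewer there is one more tool, called after "Request:" in YAML: its name, and indented under it one key for each argument. step_arm: Moves the arm, as the interface text tells. Its arguments: {"type":"object","properties":{"rows":{"type":"array"}},"required":["rows"]}

```bash
mkdir -p pics; cat > h.py <<'E'
import numpy as np, cv2
from bench import sense, imaging, ticket, arm
def shot(n,f):
    c=imaging.capture(n); cv2.imwrite('pics/'+f,c['img']); np.savez('pics/'+f+'.npz',**c); return c
def ray(f,uv,z,):
    c=np.load('pics/'+f+'.npz'); R=cv2.Rodrigues(c['rvec'])[0]; t=c['tvec'].reshape(3)
    o=-R.T@t; d=R.T@np.linalg.inv(c['camera_matrix'])@np.array([uv[0],uv[1],1.]); return o+d*(z-o[2])/d[2]
E
python3 - <<'E'
from h import *
s=sense(); print(s['t'],s['ee_pos'],s['eef_rot'],s['finger_gap'])
a=shot('top','top1.png'); b=shot('scene','sc1.png')
cv2.imwrite('pics/both.png',cv2.resize(a['img'],(800,600),interpolation=cv2.INTER_CUBIC))
cv2.imwrite('pics/sc.png',b['img'])
E
```

```text
0.0 [ 0.16945368 -0.49646142  0.2447398 ] [-3.14030388e+00 -1.60534412e-04  3.28823685e-01] 0.08536773651258195
```

View pics/both.png

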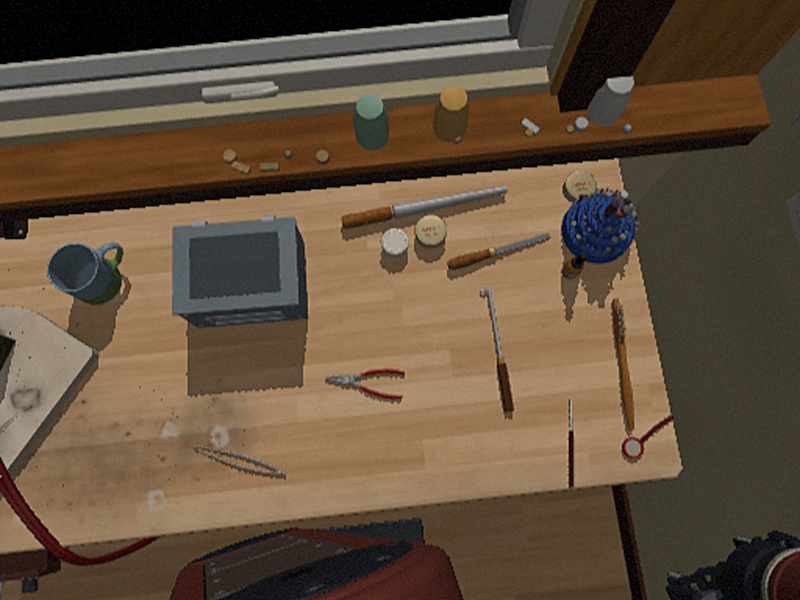

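View pics/sc.png

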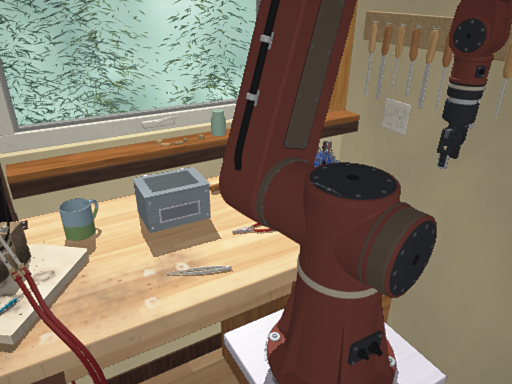

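The top view shows the hook with its handle end at about (507,410), its ferrule at (500,360) and its toe at (486,292). The box top corners are near (174,318), (298,306), (295,219) and (174,226). The pliers lie between the hook and the box at (365,384). I'll enlarge both.

```bash
python3 - <<'E'
from h import *
a=cv2.imread('pics/top1.png')
c1=cv2.resize(a[180:270,290:350],None,fx=6.6,fy=6.6,interpolation=cv2.INTER_CUBIC)
c2=cv2.resize(a[130:220,105:205],None,fx=4,fy=4,interpolation=cv2.INTER_CUBIC)
o=np.zeros((600,800,3),np.uint8);o[:c1.shape[0],:c1.shape[1]]=c1;o[:c2.shape[0],400:400+c2.shape[1]]=c2
cv2.imwrite('pics/crop.png',o)
k=.64
for n,uv,z in [('hend',(507,410),.014),('ferr',(500,360),.007),('toe',(486,292),.007),('FL',(174,318),.121),('FR',(298,306),.121),('BR',(295,219),.121),('BL',(174,226),.121),('pliers',(404,397),.01),('pl2',(327,380),.01)]:
    print(n,ray('top1.png',(uv[0]*k,uv[1]*k),z).round(4))
E
```

```text
hend [ 0.3895 -0.3233  0.014 ]
ferr [ 0.4741 -0.3252  0.007 ]
toe [ 0.5946 -0.3184  0.007 ]
FL [0.5771 0.1829 0.121 ]
FR [ 0.5752 -0.0082  0.121 ]
BR [ 0.7185 -0.0136  0.121 ]
BL [0.728  0.1792 0.121 ]
pliers [ 0.4295 -0.157   0.01  ]
pl2 [ 0.4717 -0.0318  0.01  ]
```

View pics/crop.png

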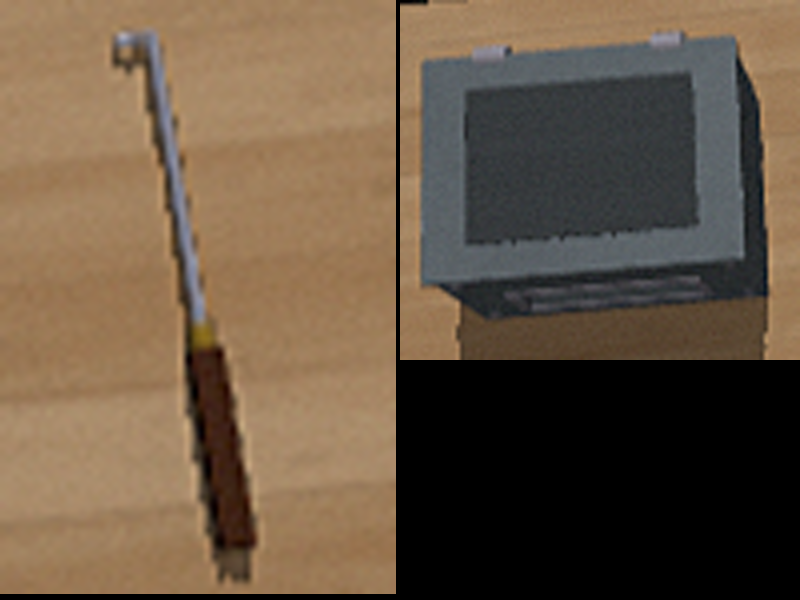

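```bash
python3 - <<'E'
from h import *
A=lambda u,v:(290+u/6.6-.4,180+v/6.6-.4); B=lambda u,v:(105+(u-400)/4-.4,130+v/4-.4)
hf=ray('top1.png',A(203,347),.012);hb=ray('top1.png',A(236,548),.012);bd=ray('top1.png',A(152,37),.008);tt=ray('top1.png',A(116,42),.008)
print(hf,hb,bd,tt,np.linalg.norm(hf-hb),np.linalg.norm(bd[:2]-((hf+hb)/2)[:2]))
d=bd-hb;print('hook yaw',np.arctan2(d[1],d[0]),'centre',(hf+hb)/2)
P=[ray('top1.png',B(*p),.121) for p in [(421,284),(743,259),(736,38),(423,62)]];print(np.round(P,4))
c=sum(P)/4; x=(P[2]+P[3]-P[0]-P[1]);y=P[0]+P[3]-P[1]-P[2];print('box',c,np.arctan2(x[1],x[0]),np.arctan2(-y[0],y[1]),np.linalg.norm(x)/2,np.linalg.norm(y)/2)
E
```

```text
[ 0.46865327 -0.32456631  0.012     ] [ 0.38883523 -0.32582706  0.012     ] [ 0.59855868 -0.32317286  0.008     ] [ 0.59806815 -0.30819482  0.008     ] 0.07982799508783686 0.16982648983022924
hook yaw 0.012655029870920839 centre [ 0.42874425 -0.32519669  0.012     ]
[[ 0.5847  0.1863  0.121 ]
 [ 0.579  -0.0076  0.121 ]
 [ 0.7214 -0.0133  0.121 ]
 [ 0.727   0.1817  0.121 ]]
box [0.65303622 0.08679211 0.121     ] -0.036322992239410594 -0.029176205812457154 0.14245110740156733 0.19452988764228685
```

Request:
step_arm:
  rows:
    - [0.05,[0,0,0],0.1053]
    - [0.05,[0,0,0],0.1053]
    - [0.05,[0,0,0],0.1053]
    - [0.05,[0.03,-0.02,0.01],0]
    - [0.05,[0.04,-0.025,0.01],0]

```text
t: 0.6
ee_pos: [0.2386, -0.4513, 0.2248]
eef_rot: [3.141, 0.0, 0.009]
wrist_force: [-0.0, -0.8, -0.3]
finger_gap: 0.05
gripper_force: 0.0
```

Request:
step_arm:
  rows:
    - [0.05,[0.04,-0.025,0.01],0]
    - [0.05,[0.04,-0.025,0.01],0]
    - [0.05,[0.04,-0.025,0.02],0]
    - [0.05,[0.04,-0.025,0.02],0]
    - [0.05,[0.03,-0.02,0.02],0]

```text
t: 1.1
ee_pos: [0.4273, -0.3281, 0.1454]
eef_rot: [-3.142, -0.0, 0.014]
wrist_force: [0.9, -0.2, -0.5]
finger_gap: 0.0506
gripper_force: 0.0
```

```bash
python3 - <<'E'
from h import *
s=sense(); print(s['t'],s['ee_pos'],s['eef_rot'],s['finger_gap'],s['wrist_force'])
c=shot('wrist','w1.png'); np.savez('pics/w1p.npz',p=s['ee_pos'],r=s['eef_rot'])
print(c['T_tool_cam'].round(3))
E
```

```text
1.1 [ 0.42730868 -0.32806005  0.14543226] [-3.14151156e+00 -3.05174510e-04  1.39320820e-02] 0.050582634125961104 [ 0.93071395 -0.18603031 -0.51192848]
[[ 0.    -0.964 -0.267  0.067]
 [ 1.     0.     0.001 -0.001]
 [-0.001 -0.267  0.964 -0.13 ]
 [ 0.     0.     0.     1.   ]]
```

View pics/w1.png

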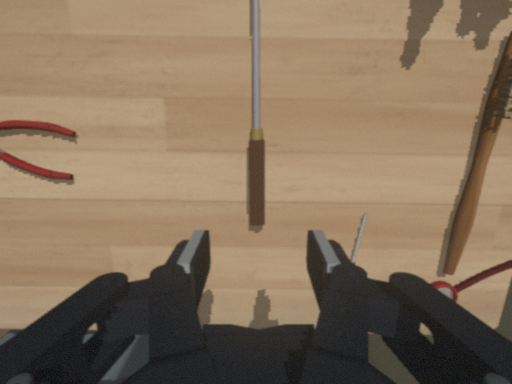

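The wrist view shows the handle running straight along the image, from the ferrule at (257,138) to the rear end at (257,225). It is centred between the fingers at u≈258.

```bash
cat >> h.py <<'E'
from scipy.spatial.transform import Rotation as Ro
def wray(f,p,r,uv,z):
    c=np.load('pics/'+f+'.npz'); T=c['T_tool_cam']; R=Ro.from_euler('xyz',r).as_matrix()
    o=R@T[:3,3]+p; d=R@T[:3,:3]@np.linalg.inv(c['camera_matrix'])@np.array([uv[0],uv[1],1.]); return o+d*(z-o[2])/d[2]
E
python3 - <<'E'
from h import *
q=np.load('pics/w1p.npz')
for uv in [(257,139),(257.5,225),(256,20)]: print(wray('w1.png',q['p'],q['r'],uv,.012).round(4))
E
```

```text
[ 0.4706 -0.3255  0.012 ]
[ 0.3893 -0.327   0.012 ]
[ 0.5644 -0.3234  0.012 ]
```

Request:
step_arm:
  rows:
    - [0.05,[0.0125,-0.002,0.03],0]
    - [0.05,[0,0,0.04],0]
    - [0.05,[0,0,0.035],0]
    - [0.05,[0,0,0.019],0]
    - [0.05,[0,0,0.005],0]

```text
t: 1.65
ee_pos: [0.4364, -0.3261, 0.0148]
eef_rot: [-3.138, 0.003, 0.013]
wrist_force: [0.6, 0.4, 0.8]
finger_gap: 0.05
gripper_force: 0.0
```

Request:
step_arm:
  rows:
    - [0.03,[0,0,0],0]
    - [0.0,[0,0,0],0]
    - [0.0,[0,0,0],0]
    - [0.0,[0,0,0],0]
    - [0.0,[0,0,0],0]

```text
t: 2.15
ee_pos: [0.4387, -0.3284, 0.0187]
eef_rot: [3.14, -0.002, 0.013]
wrist_force: [-0.2, -0.4, 6.3]
finger_gap: 0.0121
gripper_force: 59.4
```

Request:
step_arm:
  rows:
    - [0.0,[0,0,-0.01],0]
    - [0.0,[-0.01,0,-0.02],0]
    - [0.0,[-0.02,0,-0.03],0]
    - [0.0,[-0.02,-0.02,-0.02],0]
    - [0.0,[-0.01,-0.03,0],0]

```text
t: 2.65
ee_pos: [0.3777, -0.2803, 0.1005]
eef_rot: [3.137, -0.004, 0.011]
wrist_force: [0.2, 0.5, -0.6]
finger_gap: 0.0121
gripper_force: 58.8
```

```bash
python3 - <<'E'
from h import *
s=sense(); print(s['t'],s['ee_pos'],s['eef_rot'],s['finger_gap'],s['wrist_force'])
c=shot('wrist','w2.png'); np.savez('pics/w2p.npz',p=s['ee_pos'],r=s['eef_rot'])
E
```

```text
2.65 [ 0.37770019 -0.28032578  0.10050622] [ 3.13720439 -0.00365382  0.01079287] 0.012075098168585189 [ 0.19427     0.49115435 -0.61531768]
```

View pics/w2.png

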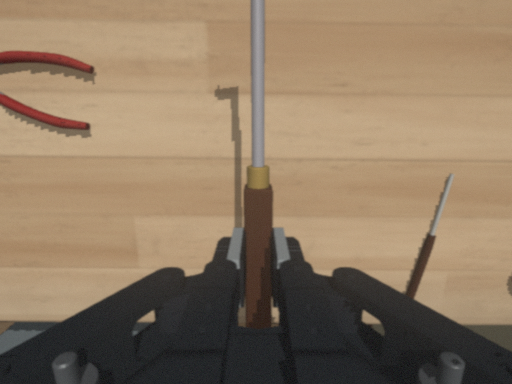

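Request:
step_arm:
  rows:
    - [0.0,[0,0,0],0.042]
    - [0.0,[0,-0.03,0],0]
    - [0.0,[0,-0.04,0],0]
    - [0.0,[0,-0.04,0],0]
    - [0.0,[0,-0.04,0],0]

```text
t: 3.2
ee_pos: [0.3817, -0.1272, 0.098]
eef_rot: [3.141, -0.001, -0.03]
wrist_force: [0.6, -0.1, -1.1]
finger_gap: 0.0122
gripper_force: 58.9
```

Request:
step_arm:
  rows:
    - [0.0,[0,-0.04,0],0]
    - [0.0,[0,-0.04,0],0]
    - [0.0,[0,-0.04,0],0]
    - [0.0,[0,-0.04,0],0]
    - [0.0,[0,-0.03,0],0]

```text
t: 3.7
ee_pos: [0.3872, 0.0636, 0.098]
eef_rot: [-3.141, -0.001, -0.025]
wrist_force: [0.0, -0.4, -1.1]
finger_gap: 0.0118
gripper_force: 58.9
```

Request:
step_arm:
  rows:
    - [0.0,[0,-0.015,0.01],0]
    - [0.0,[0,-0.01,0.01],0]
    - [0.0,[0,0,0.01],0]
    - [0.0,[0,0,0.008],0]
    - [0.0,[0,0,0],0]

```text
t: 4.2
ee_pos: [0.3867, 0.071, 0.0582]
eef_rot: [-3.129, 0.002, -0.015]
wrist_force: [-0.8, -0.7, -1.1]
finger_gap: 0.0121
gripper_force: 59.0
```

```bash
python3 - <<'E'
from h import *
s=sense(); print(s['t'],s['ee_pos'],s['eef_rot'],s['finger_gap'],s['wrist_force'])
c=shot('wrist','w3.png'); np.savez('pics/w3p.npz',p=s['ee_pos'],r=s['eef_rot'])
t=shot('top','top3.png')['img']
o=np.zeros((600,800,3),np.uint8); o[:384,:512]=c['img']
z=cv2.resize(t[120:260,90:220],None,fx=4.2,fy=4.2,interpolation=cv2.INTER_CUBIC); z=z[:600,:]; 
o2=np.zeros((600,800,3),np.uint8); o2[:588,:546]=z; cv2.imwrite('pics/t3c.png',o2)
E
```

```text
4.2 [0.38666466 0.07096949 0.0581923 ] [-3.12905336e+00  2.39386410e-03 -1.51016600e-02] 0.01205210252947124 [-0.79154894 -0.68067215 -1.09398834]
```

View pics/w3.png

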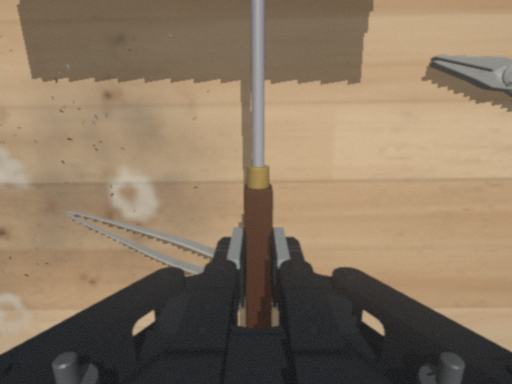

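View pics/t3c.png

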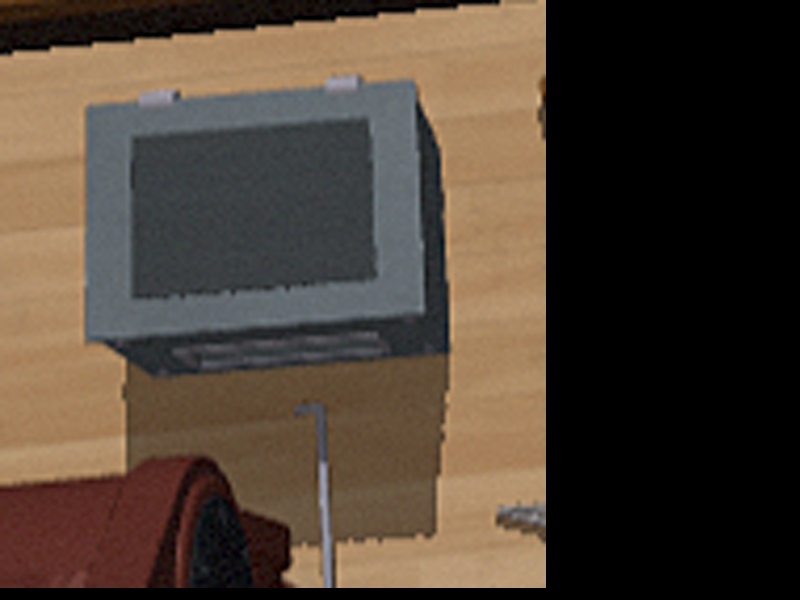

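The wrist view shows the hook held straight, with the toe just off the top of the picture. The top crop shows the toe bend at (323,408) and the toe tip at (297,408). The box's front bottom corners are at (157,377) and (447,352), and the slot is visible between u≈172 and 390.

```bash
python3 - <<'E'
from h import *
A=lambda u,v:(90+u/4.2-.4,120+v/4.2-.4)
s=sense(); print(s['t'],s['ee_pos'],s['eef_rot'],s['wrist_force'])
c0=np.array([.653,.087]); R=np.array([[np.cos(-.031),-np.sin(-.031)],[np.sin(-.031),np.cos(-.031)]])
for n,uv,z in [('bend',(323,409),.05),('tip',(297,409),.05),('shank',(325,480),.05),('FRb',(447,352),0),('FLb',(157,377),0),('FRt',(425,312),.121),('FLt',(86,340),.121),('slTL',(172,350),.07),('slTR',(383,333),.07)]:
    p=ray('top3.png',A(*uv),z); print(n,p.round(4),(R.T@(p[:2]-c0)).round(4))
print('tcp',R.T@(s['ee_pos'][:2]-c0))
E
```

```text
4.3 [0.387384   0.0711852  0.05911488] [-3.12892541e+00  9.22723251e-04 -1.45968599e-02] [-0.02377227  0.05229613 -0.31474666]
bend [0.5451 0.0675 0.05  ] [-0.1072 -0.0229]
tip [0.5468 0.0832 0.05  ] [-0.106 -0.007]
shank [0.5014 0.0687 0.05  ] [-0.151  -0.0229]
FRb [ 0.5846 -0.0039  0.    ] [-0.0656 -0.093 ]
FLb [0.5885 0.1828 0.    ] [-0.0674  0.0938]
FRt [ 0.58   -0.0087  0.121 ] [-0.07   -0.0979]
FLt [0.5848 0.1858 0.121 ] [-0.0712  0.0966]
slTL [0.5869 0.1519 0.07  ] [-0.0681  0.0629]
slTR [0.5835 0.0246 0.07  ] [-0.0675 -0.0645]
tcp [-0.2649982  -0.02403998]
```

Request:
step_arm:
  rows:
    - [0.0,[0,-0.006,0],0.0115]
    - [0.0,[0,-0.007,-0.002],0]
    - [0.0,[0,-0.005,-0.002],0]
    - [0.0,[0,0,0],0]
    - [0.0,[0,0,0],0]

```text
t: 4.8
ee_pos: [0.3878, 0.0765, 0.0639]
eef_rot: [-3.118, -0.0, -0.01]
wrist_force: [-0.2, -0.6, -0.8]
finger_gap: 0.0118
gripper_force: 59.0
```

```bash
cat >> h.py <<'E'
def box():
    s=sense(); p=s['ee_pos']; y=s['eef_rot'][2]
    t=p[:2]+.161*np.array([np.cos(y),np.sin(y)])-np.array([.584,.089]); b=-.026
    print(round(s['t'],2),p.round(4),s['eef_rot'].round(4),'F',s['wrist_force'].round(1),s['wrist_torque'].round(2),'toe depth,lat mm',(1e3*np.array([t[0]*np.cos(b)+t[1]*np.sin(b),-t[0]*np.sin(b)+t[1]*np.cos(b)])).round(1))
E
python3 -c "from h import *;box()"
```

```text
4.8 [0.3878 0.0765 0.0639] [-3.1175e+00 -4.0000e-04 -9.9000e-03] F [-0.2 -0.6 -0.8] [-0.02  0.05  0.02] toe depth,lat mm [-34.8 -15. ]
```

```bash
python3 -c "
from h import *
s=sense();print(s['q'].round(3),s['tau'].round(2));print([a for a in dir(arm) if a[0]!='_'])"; ls
```

```text
[-0.01   0.265 -0.753  0.552  0.024  3.141] [ 2.000e-02 -4.187e+01  2.291e+01  1.000e-02  1.300e-01  0.000e+00]
['PlanningError', 'tips_ahead']
h.py
pics
```

Joint 6 is at its +3.14 limit. I'll lift the hook clear and turn it a full revolution the other way, which puts the joint well inside its range.

Request:
step_arm:
  rows:
    - [0.0,[0,0,-0.03],0]
    - [0.0,[0,0,-0.035],0]
    - [0.0,[0,0,-0.04],0]
    - [0.0,[0,0,-0.035],-0.1]
    - [0.0,[0,0,0],-0.149]

```text
t: 5.3
ee_pos: [0.3901, 0.073, 0.2077]
eef_rot: [-3.12, -0.013, 0.243]
wrist_force: [0.5, -0.5, -2.3]
finger_gap: 0.0121
gripper_force: 59.0
```

Request:
step_arm:
  rows:
    - [0.0,[0,0,0],-0.149]
    - [0.0,[0,0,0],-0.149]
    - [0.0,[0,0,0],-0.149]
    - [0.0,[0,0,0],-0.149]
    - [0.0,[0,0,0],-0.149]

```text
t: 5.8
ee_pos: [0.3875, 0.073, 0.2035]
eef_rot: [-3.128, -0.02, 0.99]
wrist_force: [1.0, -0.3, -1.5]
finger_gap: 0.0124
gripper_force: 59.0
```

```bash
python3 -c "
from h import *
s=sense();print(s['q'].round(3));box()"
```

```text
[-0.019  0.072 -0.543  0.957  0.024  2.133]
5.8 [0.3875 0.073  0.2035] [-3.1283 -0.02    0.99  ] F [ 1.  -0.3 -1.5] [-0.06  0.01 -0.04] toe depth,lat mm [-111.2  115.8]
```

Request:
step_arm:
  rows:
    - [0.0,[0,0,0],-0.149]
    - [0.0,[0,0,0],-0.149]
    - [0.0,[0,0,0],-0.149]
    - [0.0,[0,0,0],-0.149]
    - [0.0,[0,0,0],-0.149]

```text
t: 6.3
ee_pos: [0.3875, 0.073, 0.2036]
eef_rot: [3.138, -0.024, 1.735]
wrist_force: [1.1, 0.4, -1.2]
finger_gap: 0.012
gripper_force: 59.0
```

Request:
step_arm:
  rows:
    - [0.0,[0,0,0],-0.149]
    - [0.0,[0,0,0],-0.149]
    - [0.0,[0,0,0],-0.149]
    - [0.0,[0,0,0],-0.149]
    - [0.0,[0,0,0],-0.149]

```text
t: 6.8
ee_pos: [0.3875, 0.0731, 0.2035]
eef_rot: [3.123, -0.015, 2.48]
wrist_force: [0.5, -0.3, -0.6]
finger_gap: 0.0122
gripper_force: 59.0
```

Request:
step_arm:
  rows:
    - [0.0,[0,0,0],-0.149]
    - [0.0,[0,0,0],-0.149]
    - [0.0,[0,0,0],-0.149]
    - [0.0,[0,0,0],-0.149]
    - [0.0,[0,0,0],-0.149]

```text
t: 7.3
ee_pos: [0.3875, 0.073, 0.2036]
eef_rot: [3.118, 0.002, -3.058]
wrist_force: [-0.1, -0.9, -1.0]
finger_gap: 0.0125
gripper_force: 59.0
```

Request:
step_arm:
  rows:
    - [0.0,[0,0,0],-0.149]
    - [0.0,[0,0,0],-0.149]
    - [0.0,[0,0,0],-0.149]
    - [0.0,[0,0,0],-0.149]
    - [0.0,[0,0,0],-0.149]

```text
t: 7.8
ee_pos: [0.3875, 0.0731, 0.2035]
eef_rot: [3.125, 0.018, -2.313]
wrist_force: [-0.3, -0.7, -1.0]
finger_gap: 0.0119
gripper_force: 59.0
```

Request:
step_arm:
  rows:
    - [0.0,[0,0,0],-0.149]
    - [0.0,[0,0,0],-0.149]
    - [0.0,[0,0,0],-0.149]
    - [0.0,[0,0,0],-0.149]
    - [0.0,[0,0,0],-0.149]

```text
t: 8.3
ee_pos: [0.3875, 0.0731, 0.2035]
eef_rot: [3.141, 0.024, -1.568]
wrist_force: [0.2, -0.0, -1.4]
finger_gap: 0.012
gripper_force: 59.0
```

Request:
step_arm:
  rows:
    - [0.0,[0,0,0],-0.149]
    - [0.0,[0,0,0],-0.149]
    - [0.0,[0,0,0],-0.149]
    - [0.0,[0,0,0],-0.149]
    - [0.0,[0,0,0],-0.149]

```text
t: 8.8
ee_pos: [0.3875, 0.0731, 0.2035]
eef_rot: [-3.125, 0.018, -0.823]
wrist_force: [-0.2, 0.2, -1.3]
finger_gap: 0.0118
gripper_force: 59.0
```

Request:
step_arm:
  rows:
    - [0.0,[0,0,0],-0.149]
    - [0.0,[0,0,0],-0.149]
    - [0.0,[0,0,0],-0.149]
    - [0.0,[0,0,0],-0.149]
    - [0.0,[0,0,0],-0.149]

```text
t: 9.3
ee_pos: [0.3875, 0.0731, 0.2036]
eef_rot: [-3.118, 0.002, -0.078]
wrist_force: [0.8, 0.0, -0.5]
finger_gap: 0.012
gripper_force: 59.0
```

```bash
python3 -c "
from h import *
s=sense();print(s['q'].round(3));box()"
```

```text
[-0.019  0.072 -0.542  0.957  0.024 -3.082]
9.3 [0.3875 0.0731 0.2036] [-3.1176e+00  2.0000e-03 -7.8100e-02] F [ 0.8  0.  -0.5] [-0.02  0.06  0.  ] toe depth,lat mm [-35.3 -29.4]
```

Request:
step_arm:
  rows:
    - [0.0,[0,-0.006,0.01],0]
    - [0.0,[-0.003,-0.006,0.03],0]
    - [0.0,[0,0,0.03],-0.026]
    - [0.0,[0,0,0.03],-0.026]
    - [0.0,[0,0,0.02],0]

```text
t: 9.8
ee_pos: [0.3843, 0.0886, 0.0817]
eef_rot: [-3.118, 0.003, -0.037]
wrist_force: [0.6, 0.2, -1.2]
finger_gap: 0.0122
gripper_force: 59.0
```

Request:
step_arm:
  rows:
    - [0.0,[0,0,0.012],0]
    - [0.0,[0,0,0.008],0]
    - [0.0,[0,0,0],0]
    - [0.0,[0,0,0],0]
    - [0.0,[0,0,0],0]

```text
t: 10.3
ee_pos: [0.3862, 0.0887, 0.0645]
eef_rot: [-3.117, -0.0, -0.033]
wrist_force: [-0.2, 0.3, -0.4]
finger_gap: 0.0123
gripper_force: 59.0
```

```bash
python3 -c "
from h import *
s=sense();print(s['q'].round(3));box();shot('top','top4.png')
t=cv2.imread('pics/top4.png');cv2.imwrite('pics/t4c.png',cv2.resize(t[185:235,105:205],None,fx=8,fy=8,interpolation=cv2.INTER_CUBIC))"
```

```text
[ 0.021  0.264 -0.751  0.553  0.024 -3.087]
10.3 [0.3862 0.0887 0.0645] [-3.1174e+00 -4.0000e-04 -3.3200e-02] F [-0.2  0.3 -0.4] [-0.07 -0.03 -0.04] toe depth,lat mm [-36.7  -6.6]
```

View pics/t4c.png

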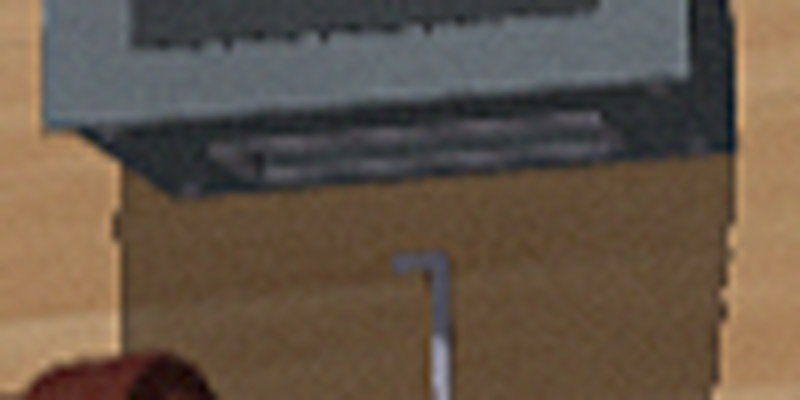

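The crop shows the toe bend at (440,258), the toe tip at (393,262), and the slot frame's top corners at about (212,150) and (603,112).

```bash
python3 - <<'E'
from h import *
A=lambda u,v:(105+u/8-.45,185+v/8-.45); b=-.026
for n,uv,z in [('bend',(440,258),.053),('tip',(393,261),.053),('sh',(440,350),.053),('slTL',(212,150),.07),('slTR',(603,112),.07),('slBL',(262,182),.034),('slBR',(612,155),.034),('FL',(45,130),.121),('FR',(688,80),.121),('FLb',(178,197),0),('FRb',(737,152),0)]:
    p=ray('top4.png',A(*uv),z); t=p[:2]-[.584,.089]; print(n,p.round(4),(1e3*np.array([t[0]*np.cos(b)+t[1]*np.sin(b),-t[0]*np.sin(b)+t[1]*np.cos(b)])).round(1))
E
```

```text
bend [0.5469 0.0845 0.053 ] [-37.   -5.5]
tip [0.5475 0.0995 0.053 ] [-36.7   9.5]
sh [0.5172 0.0861 0.053 ] [-66.7  -4.7]
slTL [0.5858 0.1507 0.07  ] [ 0.2 61.7]
slTR [0.5846 0.0268 0.07  ] [  2.2 -62.2]
slBL [0.5827 0.1454 0.034 ] [-2.8 56.3]
slBR [0.5792 0.0308 0.034 ] [ -3.3 -58.3]
FL [0.5841 0.1856 0.121 ] [-2.4 96.5]
FR [ 0.5784 -0.008   0.121 ] [ -3.  -97.1]
FLb [0.5891 0.1833 0.    ] [ 2.6 94.4]
FRb [ 0.584  -0.0056  0.    ] [  2.4 -94.6]
```

Request:
step_arm:
  rows:
    - [0.0,[0.016,0,0],0]
    - [0.0,[0.018,0,0],0]
    - [0.0,[0.018,0,0],0]
    - [0.0,[0.016,0,0],0]
    - [0.0,[0.012,0,0],0]

```text
t: 10.85
ee_pos: [0.4672, 0.086, 0.0645]
eef_rot: [-3.117, -0.001, -0.033]
wrist_force: [0.4, 0.1, -1.2]
finger_gap: 0.0123
gripper_force: 59.0
```

```bash
python3 -c "
from h import *
box()"
```

```text
10.85 [0.4672 0.086  0.0645] [-3.1174e+00 -9.0000e-04 -3.3000e-02] F [ 0.4  0.1 -1.2] [-0.06  0.05  0.01] toe depth,lat mm [44.3 -7.2]
```

Request:
step_arm:
  rows:
    - [0.0,[0.005,-0.001,0],0]
    - [0.0,[0.005,0,0],0]
    - [0.0,[0.005,0,0],0]
    - [0.0,[0.005,0,0],0]
    - [0.0,[0.005,0,0],0]

```text
t: 11.35
ee_pos: [0.4908, 0.0862, 0.064]
eef_rot: [-3.118, 0.001, -0.032]
wrist_force: [-0.5, 0.3, -1.0]
finger_gap: 0.0122
gripper_force: 59.0
```

Request:
step_arm:
  rows:
    - [0.0,[0.005,0,0],0]
    - [0.0,[0.005,0,0],0]
    - [0.0,[0.005,0,0],0]
    - [0.0,[0.005,0,0],0]
    - [0.0,[0.005,0,0],0]

```text
t: 11.85
ee_pos: [0.516, 0.0854, 0.0639]
eef_rot: [-3.118, 0.001, -0.032]
wrist_force: [0.0, 0.4, -1.3]
finger_gap: 0.012
gripper_force: 59.0
```

Request:
step_arm:
  rows:
    - [0.0,[0,0,0],0]
    - [0.0,[0,-0.003,0],0]
    - [0.0,[0,-0.003,0],0]
    - [0.0,[0,-0.003,0],0]
    - [0.0,[0,-0.003,0],0]

```text
t: 12.35
ee_pos: [0.5158, 0.0978, 0.0642]
eef_rot: [-3.117, 0.001, -0.032]
wrist_force: [0.3, -0.4, -1.9]
finger_gap: 0.0116
gripper_force: 59.0
```

```bash
python3 -c "
from h import *
box()"
```

```text
12.35 [0.5158 0.0978 0.0642] [-3.1175e+00  9.0000e-04 -3.2000e-02] F [ 0.3 -0.4 -1.9] [-0.05  0.04  0.01] toe depth,lat mm [92.6  6. ]
```

Request:
step_arm:
  rows:
    - [0.0,[0,-0.002,0],0]
    - [0.0,[-0.002,0,0],0]
    - [0.0,[-0.002,0,0],0]
    - [0.0,[-0.001,0,0],0]
    - [0.0,[0,0,0],0]

```text
t: 12.85
ee_pos: [0.5109, 0.0995, 0.0642]
eef_rot: [-3.118, 0.001, -0.032]
wrist_force: [0.2, -0.0, -1.5]
finger_gap: 0.012
gripper_force: 59.0
```

Request:
step_arm:
  rows:
    - [0.0,[-0.001,0,0],0]
    - [0.0,[-0.001,0,0],0]
    - [0.0,[-0.001,0,0],0]
    - [0.0,[0,0,0],0]
    - [0.0,[0,0,0],0]

```text
t: 13.35
ee_pos: [0.5081, 0.0997, 0.0642]
eef_rot: [-3.118, 0.001, -0.032]
wrist_force: [0.2, 0.3, -0.6]
finger_gap: 0.0122
gripper_force: 59.0
```

Request:
step_arm:
  rows:
    - [0.0,[-0.001,0,0],0]
    - [0.0,[-0.001,0,0],0]
    - [0.0,[-0.001,0,0],0]
    - [0.0,[-0.001,0,0],0]
    - [0.0,[0,0,0],0]

```text
t: 13.85
ee_pos: [0.5041, 0.0998, 0.0643]
eef_rot: [-3.118, 0.001, -0.032]
wrist_force: [0.4, -0.3, -1.6]
finger_gap: 0.0124
gripper_force: 59.0
```

Request:
step_arm:
  rows:
    - [0.0,[-0.001,0,0],0]
    - [0.0,[-0.001,0,0],0]
    - [0.0,[-0.001,0,0],0]
    - [0.0,[-0.001,0,0],0]
    - [0.0,[0,0,0],0]

```text
t: 14.35
ee_pos: [0.5033, 0.0999, 0.0653]
eef_rot: [-3.117, -0.005, -0.032]
wrist_force: [9.7, 0.6, -2.0]
finger_gap: 0.012
gripper_force: 58.8
```

Request:
step_arm:
  rows:
    - [0.0,[-0.001,0,0],0]
    - [0.0,[0,0,0],0]
    - [0.0,[0,0,0],0]
    - [0.0,[0,0,0],0]
    - [0.0,[0,0,0],0]

```text
t: 14.85
ee_pos: [0.5033, 0.0999, 0.0655]
eef_rot: [-3.117, -0.007, -0.033]
wrist_force: [12.2, 0.2, -2.3]
finger_gap: 0.012
gripper_force: 58.8
```

Request:
step_arm:
  rows:
    - [0.0,[0.004,0,0],0]
    - [0.0,[0.006,0,0],0]
    - [0.0,[0.006,0,0],0]
    - [0.0,[0,0.003,0],0]
    - [0.0,[0,0.003,0],0]

```text
t: 15.35
ee_pos: [0.5146, 0.0932, 0.0638]
eef_rot: [-3.118, 0.002, -0.032]
wrist_force: [-0.3, 0.9, -0.6]
finger_gap: 0.0118
gripper_force: 59.0
```

Request:
step_arm:
  rows:
    - [0.0,[0,0.003,0],0]
    - [0.0,[0,0.003,0],0]
    - [0.0,[0,0.002,0],0]
    - [0.0,[0,0,0],0]
    - [0.0,[-0.005,0,0],0]

```text
t: 15.85
ee_pos: [0.51, 0.0855, 0.064]
eef_rot: [-3.117, 0.0, -0.033]
wrist_force: [-0.9, -0.4, -1.5]
finger_gap: 0.0121
gripper_force: 59.0
```

```bash
python3 -c "
from h import *
box()"
```

```text
15.85 [0.51   0.0855 0.064 ] [-3.1174  0.     -0.0325] F [-0.9 -0.4 -1.5] [-0.06  0.05  0.01] toe depth,lat mm [87.1 -6.4]
```

Now I'll retract fully, then shift right outside the box.

Request:
step_arm:
  rows:
    - [0.0,[-0.015,0,0],0]
    - [0.0,[-0.025,0,0],0]
    - [0.0,[-0.025,0,0],0]
    - [0.0,[-0.025,0,0],0]
    - [0.0,[-0.02,0,0],0]

```text
t: 16.35
ee_pos: [0.3976, 0.0893, 0.0639]
eef_rot: [-3.117, 0.002, -0.032]
wrist_force: [0.1, 0.1, -1.5]
finger_gap: 0.0123
gripper_force: 59.0
```

Request:
step_arm:
  rows:
    - [0.0,[-0.01,0,0],0]
    - [0.0,[0,0.01,0],0.043]
    - [0.0,[0,0.014,0],0]
    - [0.0,[0,0.01,0],0]
    - [0.0,[0,0,0],0]

```text
t: 16.85
ee_pos: [0.3884, 0.0543, 0.0632]
eef_rot: [-3.118, 0.001, -0.078]
wrist_force: [-0.6, -0.9, -1.7]
finger_gap: 0.0119
gripper_force: 59.0
```

```bash
python3 -c "
from h import *
box();print(sense()['q'].round(3))"
```

```text
16.85 [0.3884 0.0543 0.0632] [-3.1179e+00  1.2000e-03 -7.7900e-02] F [-0.6 -0.9 -1.7] [-0.01  0.02  0.04] toe depth,lat mm [-33.9 -48.1]
[-0.067  0.262 -0.76   0.549  0.024 -3.131]
```

Request:
step_arm:
  rows:
    - [0.0,[0.015,-0.0008,0],0]
    - [0.0,[0.015,-0.0008,0],0]
    - [0.0,[0.015,-0.0008,0],0]
    - [0.0,[0.015,-0.0008,0],0]
    - [0.0,[0.015,-0.0008,0],0]

```text
t: 17.35
ee_pos: [0.4637, 0.054, 0.063]
eef_rot: [-3.117, 0.002, -0.076]
wrist_force: [1.2, 0.1, -1.0]
finger_gap: 0.0118
gripper_force: 59.0
```

```bash
python3 -c "
from h import *
box();print(sense()['q'].round(3))"
```

```text
17.35 [0.4637 0.054  0.063 ] [-3.1173e+00  1.7000e-03 -7.6100e-02] F [ 1.2  0.1 -1. ] [-0.06  0.01  0.05] toe depth,lat mm [ 41.5 -46.2]
[-0.057  0.378 -0.575  0.62   0.024 -3.123]
```

Request:
step_arm:
  rows:
    - [0.0,[0.003,0.0015,0],0]
    - [0.0,[0.005,-0.0002,0],0]
    - [0.0,[0.006,-0.0003,0],0]
    - [0.0,[0.006,-0.0003,0],0]
    - [0.0,[0.006,-0.0003,0],0]

```text
t: 17.85
ee_pos: [0.4889, 0.0516, 0.0631]
eef_rot: [-3.118, 0.002, -0.075]
wrist_force: [0.5, -0.3, -1.8]
finger_gap: 0.0121
gripper_force: 59.0
```

Request:
step_arm:
  rows:
    - [0.0,[0.006,-0.0003,0],0]
    - [0.0,[0.006,-0.0003,0],0]
    - [0.0,[0.006,-0.0003,0],0]
    - [0.0,[0.006,-0.0003,0],0]
    - [0.0,[0,0,0],0]

```text
t: 18.35
ee_pos: [0.5136, 0.0509, 0.0631]
eef_rot: [-3.118, 0.001, -0.075]
wrist_force: [-0.5, 0.0, -2.3]
finger_gap: 0.0119
gripper_force: 59.0
```

```bash
python3 -c "
from h import *
box();print(sense()['q'].round(3))"
```

```text
18.35 [0.5136 0.0509 0.0631] [-3.1175e+00  1.0000e-03 -7.5300e-02] F [-0.5  0.  -2.3] [-0.01 -0.   -0.02] toe depth,lat mm [ 91.4 -47.9]
[-0.058  0.452 -0.445  0.674  0.024 -3.124]
```

Request:
step_arm:
  rows:
    - [0.0,[0.002,0,0],0]
    - [0.0,[0,-0.003,0],0]
    - [0.0,[0,-0.003,0],0]
    - [0.0,[0,-0.003,0],0]
    - [0.0,[0,-0.003,0],0]

```text
t: 18.85
ee_pos: [0.5154, 0.0631, 0.0634]
eef_rot: [-3.118, 0.002, -0.075]
wrist_force: [-0.2, 0.6, -0.9]
finger_gap: 0.0119
gripper_force: 59.0
```

Request:
step_arm:
  rows:
    - [0.0,[0,-0.0025,0],0]
    - [0.0,[-0.001,0,0],0]
    - [0.0,[-0.001,0,0],0]
    - [0.0,[-0.001,0,0],0]
    - [0.0,[-0.001,0,0],0]

```text
t: 19.35
ee_pos: [0.5115, 0.0655, 0.0634]
eef_rot: [-3.118, 0.002, -0.075]
wrist_force: [-0.5, -0.2, -1.2]
finger_gap: 0.0118
gripper_force: 59.0
```

```bash
python3 -c "
from h import *
box();print(sense()['q'].round(3))"
```

```text
19.35 [0.5115 0.0655 0.0634] [-3.1176e+00  1.9000e-03 -7.5400e-02] F [-0.5 -0.2 -1.2] [-0.02 -0.    0.02] toe depth,lat mm [ 89.  -33.3]
[-0.029  0.451 -0.446  0.675  0.024 -3.095]
```

Request:
step_arm:
  rows:
    - [0.0,[-0.001,5e-05,0],0]
    - [0.0,[-0.001,5e-05,0],0]
    - [0.0,[-0.001,5e-05,0],0]
    - [0.0,[-0.001,5e-05,0],0]
    - [0.0,[-0.001,5e-05,0],0]

```text
t: 19.85
ee_pos: [0.5066, 0.0657, 0.0634]
eef_rot: [-3.118, 0.002, -0.075]
wrist_force: [-0.1, -0.4, -1.7]
finger_gap: 0.0122
gripper_force: 59.0
```

Request:
step_arm:
  rows:
    - [0.0,[-0.001,5e-05,0],0]
    - [0.0,[-0.001,5e-05,0],0]
    - [0.0,[-0.001,5e-05,0],0]
    - [0.0,[-0.001,5e-05,0],0]
    - [0.0,[-0.001,5e-05,0],0]

```text
t: 20.35
ee_pos: [0.5016, 0.0658, 0.0634]
eef_rot: [-3.118, 0.002, -0.075]
wrist_force: [0.6, 0.5, -0.8]
finger_gap: 0.0122
gripper_force: 59.0
```

Request:
step_arm:
  rows:
    - [0.0,[-0.001,5e-05,0],0]
    - [0.0,[-0.001,5e-05,0],0]
    - [0.0,[-0.001,5e-05,0],0]
    - [0.0,[-0.001,5e-05,0],0]
    - [0.0,[-0.001,5e-05,0],0]

```text
t: 20.85
ee_pos: [0.497, 0.0659, 0.0635]
eef_rot: [-3.118, 0.001, -0.075]
wrist_force: [3.4, 0.6, -2.0]
finger_gap: 0.0119
gripper_force: 59.0
```

Request:
step_arm:
  rows:
    - [0.0,[-0.001,5e-05,0],0]
    - [0.0,[-0.001,5e-05,0],0]
    - [0.0,[-0.001,5e-05,0],0]
    - [0.0,[-0.001,5e-05,0],0]
    - [0.0,[-0.001,5e-05,0],0]

```text
t: 21.35
ee_pos: [0.4933, 0.066, 0.064]
eef_rot: [-3.117, -0.001, -0.075]
wrist_force: [5.6, -0.3, -2.3]
finger_gap: 0.0119
gripper_force: 58.9
```

The right pin gives at about 5 N, so it is the bolt. I'll keep drawing it.

Request:
step_arm:
  rows:
    - [0.0,[-0.0015,0.0001,0],0]
    - [0.0,[-0.0015,0.0001,0],0]
    - [0.0,[-0.0015,0.0001,0],0]
    - [0.0,[-0.0015,0.0001,0],0]
    - [0.0,[-0.0015,0.0001,0],0]

```text
t: 21.85
ee_pos: [0.4858, 0.0661, 0.064]
eef_rot: [-3.117, -0.001, -0.075]
wrist_force: [6.1, 0.5, -1.7]
finger_gap: 0.0118
gripper_force: 58.9
```

Request:
step_arm:
  rows:
    - [0.0,[-0.0015,0.0001,0],0]
    - [0.0,[-0.0015,0.0001,0],0]
    - [0.0,[-0.0015,0.0001,0],0]
    - [0.0,[-0.0015,0.0001,0],0]
    - [0.0,[-0.0015,0.0001,0],0]

```text
t: 22.35
ee_pos: [0.4783, 0.0662, 0.064]
eef_rot: [-3.117, -0.001, -0.075]
wrist_force: [5.6, 0.3, -1.9]
finger_gap: 0.0119
gripper_force: 58.9
```

```bash
python3 -c "
from h import *
box();t=shot('top','top5.png')['img'];a=cv2.imread('pics/top4.png')
d=cv2.absdiff(a,t)[135:205,105:185];print('lid change',d.mean())"
```

```text
22.35 [0.4783 0.0662 0.064 ] [-3.1172e+00 -1.4000e-03 -7.5300e-02] F [ 5.6  0.3 -1.9] [ 0.01 -1.16  0.02] toe depth,lat mm [ 55.7 -33.5]
lid change 17.24059523809524
```

```bash
python3 -c "
from h import *
t=cv2.imread('pics/top5.png')[100:250,80:230];s=shot('scene','sc5.png')['img'][120:270,90:240]
cv2.imwrite('pics/v5.png',cv2.resize(np.hstack([t,s]),(800,400)))"
```

```text
(no output)
```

View pics/v5.png

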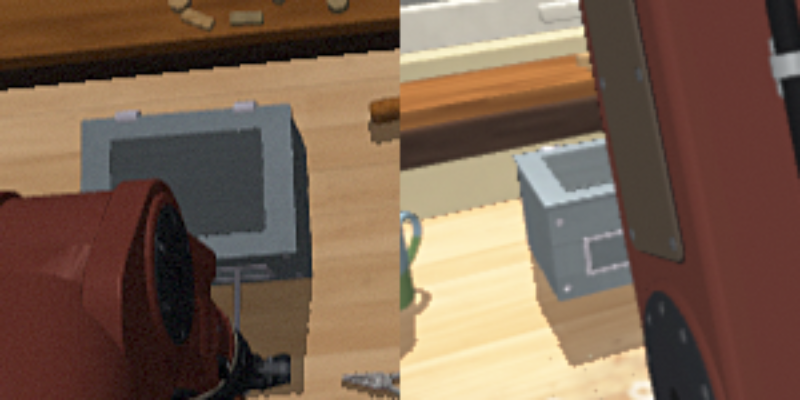

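The lid is still shut in both views, with the arm covering the box's left part. I'll continue drawing and detect the opening by image change in the uncovered areas.

Request:
step_arm:
  rows:
    - [0.0,[-0.0015,0.0001,0],0]
    - [0.0,[-0.0015,0.0001,0],0]
    - [0.0,[-0.0015,0.0001,0],0]
    - [0.0,[-0.0015,0.0001,0],0]
    - [0.0,[0,0,0],0]

```text
t: 22.95
ee_pos: [0.4704, 0.0663, 0.0635]
eef_rot: [-3.118, 0.002, -0.075]
wrist_force: [2.7, -0.1, -1.9]
finger_gap: 0.0121
gripper_force: 59.0
```

```bash
cat >> h.py <<'E'
def lid():
    d1=cv2.absdiff(cv2.imread('pics/top5.png'),imaging.capture('top')['img'])[140:185,168:190].mean()
    d2=cv2.absdiff(cv2.imread('pics/sc5.png'),imaging.capture('scene')['img'])[140:180,135:165].mean(); print('lid diff',d1,d2)
E
python3 -c "
from h import *
box();lid()"
```

```text
22.95 [0.4704 0.0663 0.0635] [-3.1175e+00  1.8000e-03 -7.5200e-02] F [ 2.7 -0.1 -1.9] [ 0.1  -0.58  0.09] toe depth,lat mm [ 47.9 -33.6]
lid diff 25.7983164983165 26.294722222222223
```

The lid diff jumped in both cameras, and the force dropped, so the lid has sprung. I'll disengage the hook and work out a clear spot to lay it.

Request:
step_arm:
  rows:
    - [0.0,[0.003,0,0],0]
    - [0.0,[0.003,0,0],0]
    - [0.0,[0,0.004,0],0]
    - [0.0,[0,0.004,0],0]
    - [0.0,[0,0.004,0],0]

```text
t: 23.55
ee_pos: [0.4753, 0.0534, 0.063]
eef_rot: [-3.118, 0.002, -0.075]
wrist_force: [-0.2, 0.1, -0.6]
finger_gap: 0.0119
gripper_force: 59.0
```

Request:
step_arm:
  rows:
    - [0.0,[0,0.003,0],0]
    - [0.0,[-0.01,0,0],0]
    - [0.0,[-0.015,0.0005,0],0]
    - [0.0,[-0.015,0.0005,0],0]
    - [0.0,[-0.015,0.001,0],0]

```text
t: 24.05
ee_pos: [0.4189, 0.0532, 0.063]
eef_rot: [-3.117, 0.002, -0.075]
wrist_force: [-0.1, 0.1, -0.2]
finger_gap: 0.0121
gripper_force: 59.0
```

```bash
python3 - <<'E'
from h import *
box();lid()
k=.64
for n,uv in [('tw_tip',(193,448)),('tw_mid',(235,455)),('tw_end',(285,475)),('pl_nose',(326,380)),('pl_low',(402,400)),('pl_up',(404,373)),('gr_tip',(571,400)),('gr_end',(571,487)),('benchfront',(240,527))]: print(n,ray('top1.png',(uv[0]*k,uv[1]*k),.005).round(3))
E
```

```text
24.05 [0.4189 0.0532 0.063 ] [-3.1174e+00  2.4000e-03 -7.5200e-02] F [-0.1  0.1 -0.2] [-0.07  0.03  0.03] toe depth,lat mm [ -3.3 -48. ]
lid diff 25.957575757575757 28.545277777777777
tw_tip [0.385 0.197 0.005]
tw_mid [0.366 0.129 0.005]
tw_end [0.325 0.049 0.005]
pl_nose [ 0.473 -0.03   0.005]
pl_low [ 0.425 -0.153  0.005]
pl_up [ 0.47  -0.161  0.005]
gr_tip [ 0.395 -0.433  0.005]
gr_end [ 0.257 -0.409  0.005]
benchfront [0.253 0.126 0.005]
```

Request:
step_arm:
  rows:
    - [0.0,[-0.01,0,0],0]
    - [0.0,[-0.004,0,0.01],0]
    - [0.0,[0,0,0.012],0]
    - [0.0,[0,0,0.01],0]
    - [0.0,[0,0,0.005],0]

```text
t: 24.65
ee_pos: [0.4063, 0.055, 0.0254]
eef_rot: [-3.118, 0.002, -0.075]
wrist_force: [0.3, -0.3, -1.4]
finger_gap: 0.0119
gripper_force: 59.0
```

Request:
step_arm:
  rows:
    - [0.0,[0,0,0.002],0]
    - [0.0,[0,0,0.002],0]
    - [0.0,[0,0,0.001],0]
    - [0.0,[0,0,0],0]
    - [0.0,[0,0,0],0]

```text
t: 25.15
ee_pos: [0.4067, 0.055, 0.0213]
eef_rot: [-3.118, 0.001, -0.075]
wrist_force: [0.3, -0.1, -1.7]
finger_gap: 0.0119
gripper_force: 59.0
```

Request:
step_arm:
  rows:
    - [0.0,[0,0,0.001],0]
    - [0.0,[0,0,0.001],0]
    - [0.0,[0,0,0.001],0]
    - [0.0,[0,0,0],0]
    - [0.0,[0,0,0],0]

```text
t: 25.65
ee_pos: [0.4066, 0.0551, 0.0187]
eef_rot: [-3.118, 0.001, -0.075]
wrist_force: [-3.0, 0.3, 15.1]
finger_gap: 0.0123
gripper_force: 60.9
```

Request:
step_arm:
  rows:
    - [0.0,[0,0,-0.0008],0]
    - [0.0,[0,0,0],0]
    - [0.02,[0,0,0],0]
    - [0.03,[0,0,0],0]
    - [0.04,[0,0,0],0]

```text
t: 26.15
ee_pos: [0.4065, 0.0551, 0.0189]
eef_rot: [-3.118, 0.002, -0.075]
wrist_force: [0.3, 0.2, -0.0]
finger_gap: 0.0399
gripper_force: 0.0
```

Request:
step_arm:
  rows:
    - [0.04,[0,0,0],0]
    - [0.04,[0,0,-0.01],0]
    - [0.04,[0,0,-0.03],0]
    - [0.04,[0,0,-0.03],0]
    - [0.04,[0,0,-0.03],0]

```text
t: 26.65
ee_pos: [0.4062, 0.0527, 0.1207]
eef_rot: [-3.118, 0.002, -0.075]
wrist_force: [0.9, 0.2, -0.8]
finger_gap: 0.04
gripper_force: 0.0
```

Request:
step_arm:
  rows:
    - [0.04,[-0.01,0,-0.03],0]
    - [0.04,[-0.02,0,-0.03],0]
    - [0.04,[-0.02,0,-0.02],0]
    - [0.04,[0,0,0],0]
    - [0.04,[0,0,0],0]

```text
t: 27.15
ee_pos: [0.3571, 0.0545, 0.1996]
eef_rot: [-3.118, -0.0, -0.075]
wrist_force: [0.4, -0.4, 0.0]
finger_gap: 0.0402
gripper_force: 0.0
```

```bash
python3 -c "
from h import *
box();t=shot('top','top6.png')['img'][100:320,80:300];s=shot('wrist','w6.png')['img']
cv2.imwrite('pics/v6.png',np.hstack([cv2.resize(t,(384,384)),cv2.resize(s,(416,384))]))"
```

```text
27.15 [0.3571 0.0545 0.1996] [-3.1175e+00 -5.0000e-04 -7.5300e-02] F [ 0.4 -0.4  0. ] [0.02 0.04 0.04] toe depth,lat mm [-65.1 -48.3]
```

View pics/v6.png

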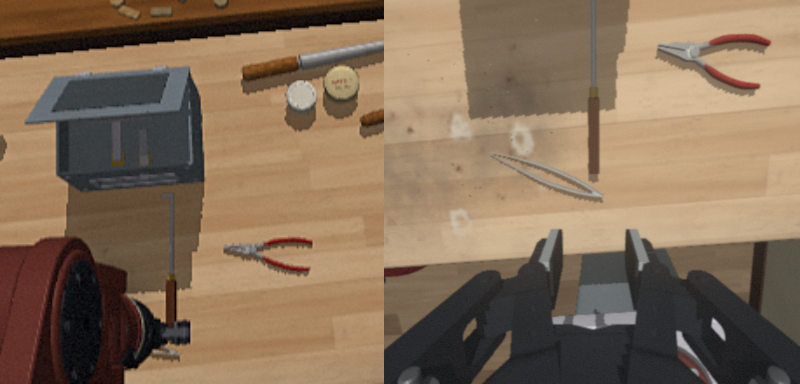

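The left half shows the lid standing open and the hook flat in front of the box, with its toe at (168,196). The right half shows the handle at (594,135) lying clear of the tweezers at (600,195), the pliers where they were, and the gripper clear of everything.

```bash
python3 -c "
from h import *
print(ticket.finish_job())"
```

```text
the job is handed in; nothing more can be done
None
```

The box is open and the job is handed in (no verdict was returned): the right pin was the bolt, the left (fixed) pin saw about 12 N, and the hook lies flat in front of the box with the nearby pliers and tweezers untouched.

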